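Close the filter holder with its keyed lid

TASK

Close the filter holder: set the blue lid on the collar's rim with its red key stripe at the red load mark, then turn the lid clockwise (seen from above) on the rim until its keys drop into the notches and it sits fully home. Then swing the keeper all the way over the lid so that its arm points at the middle of the holder, and leave the other things on the bench where they are.

Things in the scene. Friction and masses are not known exactly. Their poses are not given: they have to be found in the camera images.
- lid: Blue lid, 0.24 to 0.4 kg, lying level on its spigot. Origin: centre of its underside, z up. Going up: round metal spigot 71 mm across, 14 mm deep, lowest 5 mm tapered to 64 mm; flange 98 mm across, 6 mm thick; white upright bar grip 60 mm long (along x), 20 mm thick (along y), from 20 to 56 mm above the origin. Red stripe and main key on +x.
- lid_key (a point): Outer end of the red stripe on the flange's top, above the main key: 45 mm from the lid's centre on its +x axis, 20 mm above its origin. Axes as the lid's. Under the flange stand three lugs 10 mm wide, 6 mm deep, at radius 41 to 48 mm: the main key here, the others 130 and 230 degrees anticlockwise from it.
- lid_grip (a point): Where to grip the lid: middle of its bar, 44 mm above the lid's origin, 24 mm above the flange's top; fingers close along the lid's y. Axes as the lid's.
- holder: Fixed filter holder. Origin: centre of its underside on the bench, z up; +x runs out through its red load mark. Foot 128 mm across, housing 108 mm across to 40 mm height, on it a steel collar (see rim). Lid standing on its lugs on the rim: level, its origin 52 mm above this one. Lugs dropped into the notches: lid sinks 6 mm, its origin 46 mm above this one.
- rim (a point): Centre of the collar's flat rim, 60 mm above the bench; axes as the holder's. Collar 100 mm across, bore 76 mm, with three notches 17 mm wide, 12 mm deep, spaced as the lid's lugs: one fit only. The main notch lies 35 to 75 degrees clockwise (from above) of the load mark, different each time, in no reading: see or feel it. The lugs fall in over about 6 degrees of turn.
- holder_mark (a point): Top of the red load mark on the outside of the holder: 57.5 mm from its axis on its +x axis, 52 mm above the bench. Axes as the holder's.
- keeper (a joint): Swing (rad) of the keeper, a flat steel arm 60 x 16 mm on a post 95 mm from the holder's axis. 0: swung clear; grows clockwise seen from above; 1.57: arm points at the holder's axis, tip over the flange; stop at 1.6. Its underside is 68.5 mm above the bench (flange top when seated 66, unseated 72: blocks it). Stays where left; 1 to 2 N at the knob moves it.
- keeper_knob (a point): Middle of the black upright round knob on the keeper's arm, 38 mm from the pivot: 18 mm across, 36 mm high, from 76.5 to 112.5 mm above the bench; this point is at 94.5 mm. x axis along the arm away from the pivot.
- keeper_pivot (a point): On the keeper's upright pivot axis, 94.5 mm above the bench. x axis along the arm.
- tip_box: Bystander: blue pipette-tip box with clear lid, 85 x 122 x 73 mm. Origin under its centre.
- jar: Bystander: glass jar with yellow cap, 68 mm across, 90 mm high. Origin under its centre.
- amber_bottle: Bystander: small amber bottle, 42 mm across, 75 mm high. Origin under its centre.
- dish: Bystander: flat round dish, 94 mm across, 18 mm high. Origin under its centre.
- tweezers: Bystander: steel tweezers lying flat, 130 mm long, 4 mm thick. Origin under its centre.
- spray_bottle: Bystander: white spray bottle with blue head, 72 mm across, 175 mm high. Origin under its centre.

How it is judged:
On the way, in this order (a step that is already met when the one before it is completed fails the run):
1. the lid stands on the collar's rim, centred, its key within 20 degrees of the load mark (z of lid in the frame of holder between 0.0495 and 0.0555 m and horizontal distance between lid and holder below 0.006 m and y of lid_key in the frame of holder between -0.0155 and 0.0155 m and x of lid_key in the frame of holder above 0.03 m), for 0.2 s.
2. the lid has been turned clockwise on the rim, its key more than 25 degrees past the mark (z of lid in the frame of holder between 0.0495 and 0.0555 m and horizontal distance between lid and holder below 0.006 m and y of lid_key in the frame of holder below -0.0188 m).
3. the keys have dropped into the notches and the lid sits fully home (z of lid in the frame of holder between 0.043 and 0.0478 m and horizontal distance between lid and holder below 0.005 m and angle between lid's own z axis and vertical below 0.04 rad), for 0.2 s.
4. the keeper is swung over the seated lid (all of step 3 and value of joint keeper above 1.4 rad), for 0.2 s.
At the end, for the whole second after the job is handed in: The lid sits in the collar with its keys in the notches, flange on the rim (its origin less than 47.8 mm above the holder's, centred within 5 mm, tilted less than 0.04 rad), at rest, and the keeper stands beyond 1.4 rad, its arm over the lid (all of step 4 and linear speed of lid below 0.02 m/s and angular speed of lid below 0.1 rad/s); the robot touches nothing.
It fails at once if another thing on the bench is pushed away by more than 30 mm (distance of any of tip_box, jar, amber_bottle, dish, tweezers, spray_bottle from where it was at the start of the episode above 0.03 m).
It fails at once if another thing on the bench is knocked over (angle between any of tip_box, jar, amber_bottle, dish, tweezers, spray_bottle's own z axis and vertical above 0.5 rad).
It also fails if it takes over 67 s, if anything falls off the work surface, if the arm or the gripper's body presses on something with over 40 N, if the wrist force passes 120 N, or if a joint passes its speed limit or range.

ROBOT

A 6-joint arm with a two-finger parallel gripper is mounted at the origin on the work surface. World frame = base frame: x ahead of the robot, y to its left, z up, the work surface at z = 0. Lengths are in m, angles in rad, forces in N, time in s.
With the tool pointing down it reaches from about 0.35 to 0.775 m from the base axis. Payload 5.5 kg.
Tool frame: the origin (TCP) lies at the very end of the fingers, on their centre line; the grasp point (between the pads) lies env.hold_point_z behind it (env.hold_point_z is the distance from the TCP to the grasp point, in m); z points along the fingers, y is the line along which they close (so a half turn about z gives the same grasp; the last joint's range is limited). The gripper opens to 85 mm and grips with 20 to 120 N. Pads are 22 mm wide; open, the fingers measure 114 mm over their backs; the gripper's body (76 mm by 85 mm) begins 54 mm behind the grasp point. The pads swing forward as they close: fully open they stand 13 mm farther back than shut.
Start: joints at [-1.349, 0.313, 0.046, 1.304, 0, 1.431], TCP at [0.204, -0.538, 0.231] pointing down, gripper open.
Joint ranges: [-2.76, 2.76], [-0.86, 1.69], [-1.03, 1.26], [-2.2, 2.34], [-1.47, 1.5], [-3.14, 3.14]. Speed limits (rad/s): [2.57, 2.57, 3.14, 3.14, 3.14, 3.14].

INTERFACE

Orientations are given as a unit quaternion [w, x, y, z].
In Python, from workcell import env gives the robot as it stands.
- The arm moves only by the tool carry_out, never from a script. Its argument "steps" is a list of rows, each a list of 3 entries, a list of its own where there are three numbers: the turn, a rotation vector about the tool's x, y, z in degrees, then the shift along the tool's x, y, z in cm, then the closure in counts, from 0 (fully open) to 255 (shut). A call has exactly 8 rows; each row is the pose to reach, as a shift and turn from the pose commanded when the call began, along the tool's axes at that moment; what a row does not reach only later rows make up. A row lasts 1/8 s, in which the tool goes at most 62.5 mm and 10.7 degrees, less where a joint would pass 70% of its speed; a pose out of reach is approached as far as the arm can. A call with a gripper value outside its range is refused whole. The fingers move at their own pace and stop on an object; "force" is the grip in N (left out, the last holds). Time passes only in rows, so rows that repeat a pose let the fingers close, or fill a call up. It gives the time, the measured TCP pose, the force, the opening and the grip force at its end, in the units of the state.
- env.get_state(): the state, without advancing time (a new reading comes with each control period).
- env.read_camera(name): name is "side" or "top" or "wrist"; returns (picture, depth): 400x640x3 uint8, red, green, blue; 400x640 float32, m along the optical axis (not along the pixel's ray), 0 where there is no reading.
- env.get_calibration(name): a dict with "fx", "fy", "cx", "cy" (pixels), "origin" and "orientation" of the camera in the world. Camera axes: x right, y up, looking along -z (the intrinsics and any distortion apply to the point x, -y, -z); pixel columns grow to the right and rows downward; lengths in m; the calibration is good to about 2 mm. A picture is of the moment at which its call begins: read the wrist's pose just before it. get_calibration takes no time and is no camera call; for the wrist camera it gives the pose at the moment of the call.
- env.hand_in(): hands the job in; it is judged then, once.
The state is a dict: "clock": time; "joint_pos": joint angles; "qvel": joint speeds; "tau": joint torques, N m; "tcp_pos": TCP position; "orientation": TCP orientation; "wrist_force": force on the tool from outside, world axes, zero at the start; "ft_torque": the same for the moment, N m; "finger_gap": finger opening in m; "grip_force": force on a finger pad.
Only numpy, scipy, OpenCV 4.12 (cv2) and the standard library are available. Lean on these libraries where they do the work, as an engineer would, in place of code of your own. Each camera call takes 0.05 s, during which the arm holds its last target. There are 200 camera calls.

## Working session

There is one attempt and no reset: what is moved stays moved. The work goes in short steps, Python scripts to look and compute and a tool call to move; the robot and the scene stay as the last step left them, time stands still between calls to the robot, and variables do not carry over. Pictures are saved under pics/ and viewed, at most 10 in all, crops included, and the job is handed in when it is done.

Besides the shell and the picture viewer there is one more tool, called after "Call:" as name([rows], argument=value, ...), one row to a line, values as JSON. carry_out: Moves the arm, as the interface text tells. Its arguments: {"type":"object","properties":{"steps":{"type":"array","items":{"type":"array"}},"force":{"type":"number"}},"required":["steps"]}

```bash
mkdir -p pics; cat > h.py <<'E'
import numpy as np, cv2
from scipy.spatial.transform import Rotation as R
from workcell import env
def rot(q): return R.from_quat([q[1],q[2],q[3],q[0]]).as_matrix()
def world(c,u,v,d):
    p=np.stack([(u-c['cx'])/c['fx']*d,-(v-c['cy'])/c['fy']*d,-d*np.ones_like(u,float)],-1)
    return p@rot(c['orientation']).T+np.array(c['origin'])
def onplane(c,u,v,z):
    u=np.asarray(u,float);v=np.asarray(v,float)
    o=np.array(c['origin']);r=world(c,u,v,1.0)-o
    return o+r*((z-o[2])/r[...,2])[...,None]
def proj(c,P):
    p=(np.asarray(P)-np.array(c['origin']))@rot(c['orientation'])
    return c['cx']+c['fx']*p[...,0]/-p[...,2], c['cy']-c['fy']*p[...,1]/-p[...,2]
def grab(n):
    c=env.get_calibration(n); im,d=env.read_camera(n); return c,im,d
def save(n,im): cv2.imwrite('pics/'+n,im[...,::-1])
E
python3 - <<'E'
from h import *
for n in('top','side'):
    c,im,d=grab(n); np.savez(n+'0.npz',im=im,d=d); save(n+'0.png',im); print(n,c)
s=env.get_state(); print(s, env.hold_point_z)
E
```

```text
top {'fx': 465.5364616241585, 'fy': 465.5364616241585, 'cx': 312.83004575729007, 'cy': 203.29761626752358, 'origin': array([ 0.39748226, -0.05999345,  1.06057091]), 'orientation': array([-0.69663865, -0.06248329,  0.06380359,  0.71184235])}
side {'fx': 429.76147669467116, 'fy': 429.76147669467116, 'cx': 320.97079691197325, 'cy': 203.77583537929303, 'origin': array([0.49773481, 0.58032017, 0.71143928]), 'orientation': array([-0.06282434, -0.02865129,  0.38485985,  0.92038856])}
{'clock': 0.1, 'joint_pos': array([-1.34855395e+00,  3.13910478e-01,  4.50746322e-02,  1.30357654e+00,
       -1.61831537e-05,  1.43119945e+00]), 'qvel': array([ 0.00029807, -0.00394688,  0.00348879,  0.0024003 , -0.00246849,
        0.00080302]), 'tau': array([ 2.62068235e-03, -4.81725526e+01,  2.99243832e+01,  1.27917944e-02,
       -1.14166412e-04, -6.79870453e-07]), 'tcp_pos': array([ 0.20343409, -0.53732426,  0.23049912]), 'orientation': array([-8.07007777e-04,  9.83678314e-01,  1.79934213e-01, -4.14652623e-05]), 'wrist_force': array([0.53560481, 0.23392662, 0.08732537]), 'ft_torque': array([-0.02654592,  0.07348635, -0.06321581]), 'grip_force': 0.0, 'finger_gap': 0.08550986743744703} 0.0187
```

View pics/top0.png

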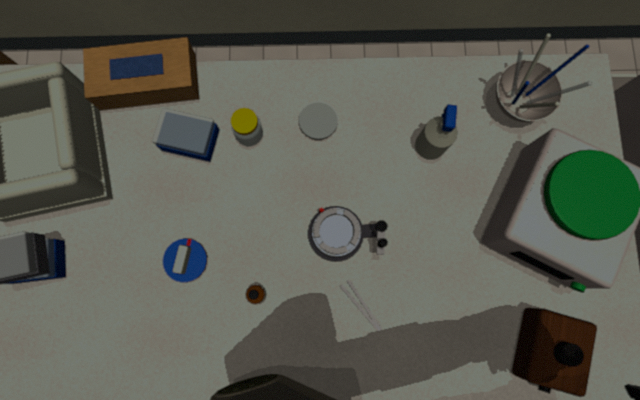

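View pics/side0.png

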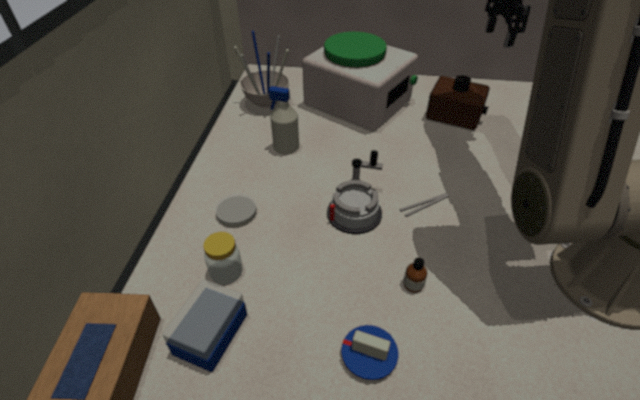

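```bash
python3 - <<'E'
from h import *
T=np.load('top0.npz');im=T['im'];c=env.get_calibration('top');d=T['d']
S=np.load('side0.npz');si=S['im'];cs=env.get_calibration('side')
a=cv2.resize(im[190:275,295:405],None,fx=5,fy=5,interpolation=cv2.INTER_CUBIC)
b=cv2.resize(si[145:235,315:395],None,fx=5,fy=5,interpolation=cv2.INTER_CUBIC)[:425,:250*1]
b=cv2.resize(si[145:235,315:395],(378,425),interpolation=cv2.INTER_CUBIC)
o=np.hstack([a,b]); o=np.clip(o*1.5,0,255).astype(np.uint8)
save('z1.png',cv2.resize(o,(800,int(o.shape[0]*800/o.shape[1]))))
h=cv2.cvtColor(im,cv2.COLOR_RGB2HSV)
def blob(im,lo,hi,x0,x1,y0,y1,two=None):
    h=cv2.cvtColor(im,cv2.COLOR_RGB2HSV)
    m=cv2.inRange(h,lo,hi)
    if two: m|=cv2.inRange(h,*two)
    k=np.zeros_like(m);k[y0:y1,x0:x1]=m[y0:y1,x0:x1]
    v,u=np.nonzero(k); return u.mean(),v.mean(),len(u),k
red=((0,110,50),(8,255,255)); red2=((172,110,50),(180,255,255))
bl=((100,120,40),(130,255,255))
for n,I,C,boxes in(('top',im,c,[(160,210,235,285),(312,330,203,220)]),('side',si,cs,[(335,405,320,385),(325,340,195,225)])):
    lidbox,mk=boxes
    u,v,k,m=blob(I,*bl,*lidbox)
    cnt=max(cv2.findContours(m,cv2.RETR_EXTERNAL,cv2.CHAIN_APPROX_NONE)[0],key=cv2.contourArea)
    pts=cv2.convexHull(cnt)[:,0,:].astype(float)
    W=onplane(C,pts[:,0],pts[:,1],.02 if n=='top' else .018)[:,:2]
    (cx,cy),r=cv2.minEnclosingCircle(W.astype(np.float32))
    A=np.c_[2*W,np.ones(len(W))];s=np.linalg.lstsq(A,(W**2).sum(1),rcond=None)[0]
    print(n,'lid',s[:2],np.sqrt(s[2]+s[0]**2+s[1]**2),(cx,cy),r)
    u,v,k,m=blob(I,*red,*lidbox,two=red2); print(' stripe',u,v,k,onplane(C,u,v,.02))
    u,v,k,m=blob(I,*red,*mk,two=red2); print(' mark',u,v,k,onplane(C,u,v,.052 if n=='top' else .045))
# white grip in top
g=cv2.inRange(h,(0,0,110),(180,60,255)); k=np.zeros_like(g);k[243:280,170:192]=g[243:280,170:192]
v,u=np.nonzero(k);W=onplane(c,u,v,.056)[:,:2].astype(np.float32);print('grip',len(u),cv2.minAreaRect(W))
E
```

```text
top lid [0.46413793 0.22391684] 0.04750244458215296 (0.46478748321533203, 0.2238927185535431) 0.04814226180315018
 stripe 188.47368421052633 241.8421052631579 19 [0.50391987 0.21614345 0.02      ]
 mark 321.0 209.68421052631578 19 [ 0.56512941 -0.08149785  0.052     ]
side lid [0.46679605 0.22751939] 0.04763166604195374 (0.4664697051048279, 0.22758525609970093) 0.048289358615875244
 stripe 346.72727272727275 342.1515151515151 33 [0.50634557 0.21737531 0.02      ]
 mark 331.92957746478874 211.11267605633802 71 [ 0.5669948  -0.06940287  0.045     ]
grip 193 ((0.4555749297142029, 0.22682182490825653), (0.01648140698671341, 0.07391344755887985), 75.79293823242188)
```

View pics/z1.png

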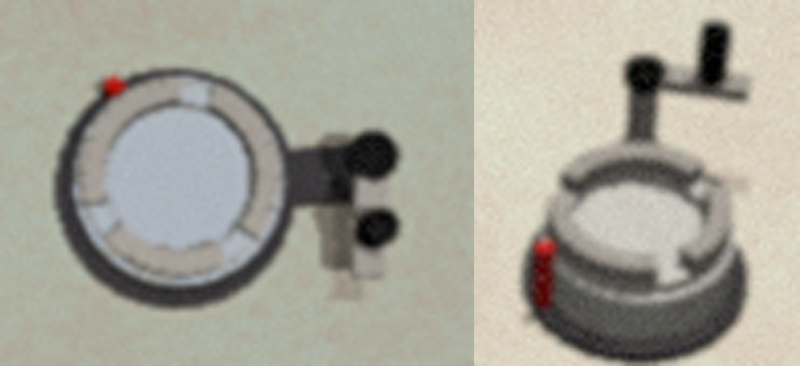

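The top view shows the lid at (185,260) with its stripe at (188,242), and the holder at (336,232) with its mark at (321,210). The notches are at about (340,211), (319,240) and (350,246). The main notch looks about 45° clockwise of the mark. The pivot is at (381,226) and the knob at (382,243).

```bash
cat >> h.py <<'E'
def move(x,y,z,yaw):
    "shift(cm)/turn(deg) in tool axes to a tool-down pose, tool x at yaw (deg)"
    s=env.get_state(); M=rot(s['orientation']); a=np.radians(yaw)
    X=np.array([np.cos(a),np.sin(a),0]);Z=np.array([0,0,-1]);G=np.stack([X,np.cross(Z,X),Z],1)
    rv=R.from_matrix(M.T@G).as_rotvec(degrees=True)
    print('turn',rv.round(2),'shift',(M.T@(np.array([x,y,z])-s['tcp_pos'])*100).round(2),'tcp',s['tcp_pos'].round(4),'yaw',np.degrees(np.arctan2(M[1,0],M[0,0])).round(2),'t',s['clock'],'F',s['wrist_force'].round(1))
def circ(W):
    W=W[:,:2]
    for _ in range(4):
        s=np.linalg.lstsq(np.c_[2*W,np.ones(len(W))],(W**2).sum(1),rcond=None)[0];r=np.sqrt(s[2]+s[0]**2+s[1]**2)
        e=abs(np.hypot(*(W-s[:2]).T)-r); W=W[e<max(.0015,2*e.std())]
    return s[:2],r,len(W)
E
python3 - <<'E'
from h import *
T=np.load('top0.npz');d=T['d'];c=env.get_calibration('top')
v,u=np.mgrid[190:275,295:375]; P=world(c,u,v,d[190:275,295:375]); z=P[...,2]
print(np.histogram(z,bins=np.arange(-.01,.1,.01)))
m=((z>.053)&(z<.067)).astype(np.uint8)
cn=max(cv2.findContours(m,cv2.RETR_EXTERNAL,cv2.CHAIN_APPROX_NONE)[0],key=cv2.contourArea)[:,0]
W=onplane(c,cn[:,0]+295,cn[:,1]+190,.06);H,r,n=circ(W);print('collar',H,r,n)
C=H
f=lambda x,y,z:onplane(c,295+x/4.31,190+y/4.31,z)[:2]
for nm,p,zz in(('mark',(113,85),.052),('n1',(193,92),.048),('n2',(103,215),.048),('n3',(238,243),.048)):
    q=f(*p,zz)-C;print(nm,np.degrees(np.arctan2(q[1],q[0])),np.hypot(*q))
for nm,p,zz in(('pivot',(372,155),.11),('knob',(377,228),.1125)):print(nm,f(*p,zz),np.hypot(*(f(*p,zz)-C)))
w=env.get_calibration('wrist');s=env.get_state();M=rot(s['orientation'])
print('cam in tool',M.T@(w['origin']-s['tcp_pos']),M.T@rot(w['orientation']),w['fx'])
move(.53,-.11,.30,106)
E
```

```text
(array([3234, 1503,  148,   16,  861,  390,  514,  113,    0,    0]), array([-0.01,  0.  ,  0.01,  0.02,  0.03,  0.04,  0.05,  0.06,  0.07,
        0.08,  0.09]))
collar [ 0.52159949 -0.1306524 ] 0.03242054236561809 21
mark 48.25663819506389 0.0652399164987133
n1 11.1330704732923 0.04035074217687225
n2 112.05514686693239 0.059663438727423496
n3 -161.88008227568474 0.04000426902683063
pivot [ 0.5188789  -0.20344465] 0.07284307038857979
knob [ 0.48376182 -0.20377102] 0.08232874470078665
cam in tool [ 0.06678388 -0.00057802 -0.14295781] [[ 1.25830738e-03  9.63723692e-01  2.66898974e-01]
 [ 9.99999019e-01 -1.37674943e-03  2.56651039e-04]
 [ 6.14793697e-04  2.66898389e-01 -9.63724479e-01]] 357.26017236923167
turn [-7.000e-02 -8.000e-02 -8.527e+01] shift [ 45.67 -28.42  -6.9 ] tcp [ 0.2034 -0.5373  0.2305] yaw 20.73 t 0.1 F [0.5 0.2 0.1]
```

Call:
carry_out([
  [[0,0,-10],[0,0,-6],0],
  [[0,0,-21],[0,0,-12],0],
  [[0,0,-32],[2,-1,-18],0],
  [[0,0,-42],[8,-4,-20],0],
  [[0,0,-53],[14,-7,-20],0],
  [[0,0,-64],[20,-10,-20],0],
  [[0,0,-74],[26,-13,-20],0],
  [[0,0,-85],[32,-16,-20],0],
], force=40)

```text
clock: 1.1
tcp_pos: [0.4293, -0.2926, 0.431]
orientation: [-0.0, 0.603, 0.798, -0.0]
wrist_force: [0.6, -0.5, 0.5]
finger_gap: 0.0852
grip_force: 0.0
```

```bash
python3 - <<'E'
from h import *
move(.535,-.168,.22,106); print(env.get_state()['joint_pos'].round(2))
E
```

```text
turn [-0.01 -0.01 -0.19] shift [ 9.1  13.57 21.1 ] tcp [ 0.4293 -0.2926  0.431 ] yaw 105.81 t 1.1 F [ 0.6 -0.5  0.5]
[-0.75  0.24  0.44  1.77 -0.    0.54]
```

Call:
carry_out([
  [[0,0,0],[2.2,3.4,3],0],
  [[0,0,0],[4.5,6.8,8],0],
  [[0,0,0],[7,10,13],0],
  [[0,0,0],[9.1,13.6,18],0],
  [[0,0,0],[9.1,13.6,21],0],
  [[0,0,0],[9.1,13.6,21],0],
  [[0,0,0],[9.1,13.6,21],0],
  [[0,0,0],[9.1,13.6,21],0],
])

```text
clock: 2.1
tcp_pos: [0.5359, -0.1714, 0.2235]
orientation: [0.002, 0.606, 0.796, 0.0]
wrist_force: [0.3, 0.4, -0.2]
finger_gap: 0.0855
grip_force: 0.0
```

```bash
python3 - <<'E'
from h import *
s=env.get_state();c,im,d=grab('wrist'); np.savez('w1.npz',im=im,d=d,**{k:np.array(v) for k,v in c.items()})
save('w1.png',np.clip(im*1.3,0,255).astype(np.uint8)); print(s['tcp_pos'])
print(proj(c,[.52,-.108,.06]))
E
```

```text
[ 0.53585798 -0.17142383  0.22346733]
(np.float64(317.5715110648125), np.float64(104.83126496818753))
```

View pics/w1.png

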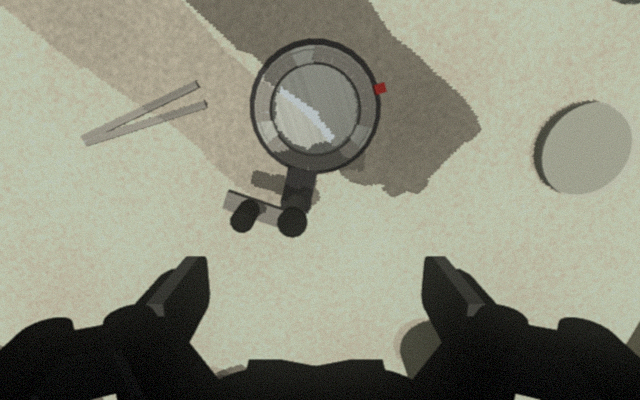

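The wrist view shows the rim centred near (316,105), the mark at (380,88), the pivot at (292,221) and the knob at (243,215). The spray bottle stands at (420,345), beneath the gripper.

```bash
python3 - <<'E'
from h import *
T=np.load('w1.npz');d=T['d'];im=T['im'];c={k:T[k] for k in('fx','fy','cx','cy','origin','orientation')}
x0,x1,y0,y1=245,385,30,180
v,u=np.mgrid[y0:y1,x0:x1]; P=world(c,u,v,d[y0:y1,x0:x1]); z=P[...,2]
print(np.histogram(z,bins=np.arange(-.01,.1,.005)))
from numpy import hypot
m=((z>.055)&(z<.066)); m=m.astype(np.uint8)
cs=cv2.findContours(m,cv2.RETR_CCOMP,cv2.CHAIN_APPROX_NONE)[0]
for q in sorted(cs,key=cv2.contourArea)[-2:]:
    W=onplane(c,q[:,0,0]+x0,q[:,0,1]+y0,.06);print(circ(W))
g=cv2.cvtColor(im,cv2.COLOR_RGB2GRAY)
h=cv2.cvtColor(im,cv2.COLOR_RGB2HSV);k=cv2.inRange(h,(0,130,50),(8,255,255))|cv2.inRange(h,(172,130,50),(180,255,255));k[:,:360]=0;k[:,400:]=0
vv,uu=np.nonzero(k);print('mark',uu.mean(),vv.mean(),len(uu),onplane(c,uu.mean(),vv.mean(),.05), onplane(c,379,84,.052))
big=cv2.resize(np.clip(im[25:185,235:395]*1.6,0,255).astype(np.uint8),None,fx=3.7,fy=3.7,interpolation=cv2.INTER_CUBIC);
zz=np.clip((np.pad(z,((5,5),(10,10)))-.03)/.04*255,0,255).astype(np.uint8);save('z2.png',big)
for q,hh in(((292,221),.1),((243,215),.1)):print(onplane(c,*q,hh))
E
```

```text
(array([   0, 2234, 4480, 1802,  378,    0,    0,    0,    0, 2197, 4316,
       1041,  270, 1472, 2739,    0,    0,    0,    0,    0,    0]), array([-0.01 , -0.005,  0.   ,  0.005,  0.01 ,  0.015,  0.02 ,  0.025,
        0.03 ,  0.035,  0.04 ,  0.045,  0.05 ,  0.055,  0.06 ,  0.065,
        0.07 ,  0.075,  0.08 ,  0.085,  0.09 ,  0.095]))
(array([ 0.52390948, -0.13131156]), np.float64(0.03170862725015361), 57)
(array([ 0.52956646, -0.09814725]), np.float64(0.03336433145055187), 64)
mark 379.2110091743119 88.12844036697248 109 [ 0.56664315 -0.08102762  0.05      ] [ 0.56512354 -0.07809534  0.052     ]
[ 0.52390655 -0.1980386   0.1       ]
[ 0.48573779 -0.20345228  0.1       ]
```

View pics/z2.png

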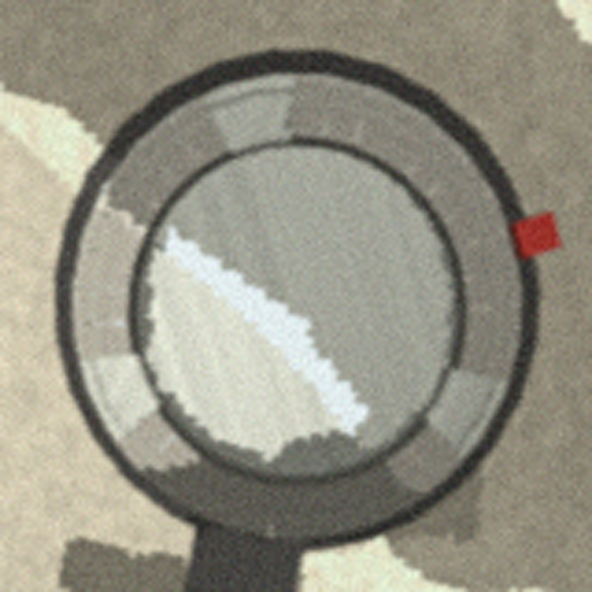

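The close-up shows the mark at (538,234) and the notches at (470,412), (125,400) and (253,112).

```bash
python3 - <<'E'
from h import *
T=np.load('w1.npz');d=T['d'];im=T['im'];c={k:T[k] for k in('fx','fy','cx','cy','origin','orientation')}
x0,x1,y0,y1=245,372,30,165
v,u=np.mgrid[y0:y1,x0:x1]; P=world(c,u,v,d[y0:y1,x0:x1]); z=P[...,2]
m=((z>.055)&(z<.066)).astype(np.uint8); vv,uu=np.nonzero(m)
W=onplane(c,uu+x0,vv+y0,.06)[:,:2]; hull=cv2.convexHull(W.astype(np.float32))[:,0]
H1,r1,n1=circ(hull.astype(float));print('outer',H1,r1,n1,cv2.minEnclosingCircle(W.astype(np.float32)))
rr=np.hypot(*(W-H1).T);an=np.degrees(np.arctan2(*(W-H1).T[::-1]))
inn=[W[(an>=a)&(an<a+6)][np.argmin(rr[(an>=a)&(an<a+6)])] for a in range(-180,180,6) if ((an>=a)&(an<a+6)).sum()>5]
print('bore',circ(np.array(inn)))
print('gaps',np.histogram(an[(rr>.041)&(rr<.048)],bins=np.arange(-180,181,5))[0])
H=H1
f=lambda x,y,z:onplane(c,235+x/3.7,25+y/3.7,z)[:2]
for nm,p,zz in(('mark',(538,234),.05),('n1',(470,412),.048),('n2',(125,400),.048),('n3',(253,112),.048)):
    q=f(*p,zz)-H;print(nm,np.degrees(np.arctan2(q[1],q[0])),np.hypot(*q))
E
```

```text
outer [ 0.51912772 -0.11275542] 0.049936975051832505 50 ((0.5192034840583801, -0.11272348463535309), 0.05019579827785492)
bore (array([ 0.51920203, -0.11266927]), np.float64(0.037523125169423174), 52)
gaps [41 40 37 39 41 15  0  0  0 10 37 34 37 38 38 35 37 34 29 27 20 22 24 29
 33 36 37 35 38 35 36 11  0  0  0 13 40 37 36 32 35 39 42 41 44 42 43 45
 44 44 46 43 46 44 44 43 44 15  0  0  0 15 46 43 44 47 44 43 43 44 41 42]
mark 33.33246915846335 0.058070380025418714
n1 -13.113221176580273 0.04717246900590611
n2 -138.5680598687455 0.045143416226080174
n3 117.85599169197185 0.04504129496443043
```

Call:
carry_out([
  [[0,0,-10],[5,1,0],0],
  [[0,0,-20],[11,2.5,0],0],
  [[0,0,-30],[17,4,0],0],
  [[0,0,-40],[23,5.5,0],0],
  [[0,0,-50],[29,7,0],0],
  [[0,0,-60],[35,8.7,0.3],0],
  [[0,0,-61],[37,9.3,0.3],0],
  [[0,0,-61],[37,9.3,0.3],0],
])

```text
clock: 3.15
tcp_pos: [0.5263, 0.212, 0.219]
orientation: [0.001, 0.117, 0.993, 0.0]
wrist_force: [0.7, -0.8, 0.5]
finger_gap: 0.0854
grip_force: 0.0
```

```bash
python3 - <<'E'
from h import *
s=env.get_state();c,im,d=grab('wrist');print(s['tcp_pos'],s['qvel'].round(3)); np.savez('w2.npz',im=im,d=d)
save('w2.png',im)
h=cv2.cvtColor(im,cv2.COLOR_RGB2HSV)
m=cv2.inRange(h,(100,120,30),(130,255,255))
cnt=max(cv2.findContours(m,cv2.RETR_EXTERNAL,cv2.CHAIN_APPROX_NONE)[0],key=cv2.contourArea)
print(cv2.boundingRect(cnt))
x,y,w,hh=cv2.boundingRect(cnt);cp=proj(c,[.465,.225,.02]);print(cp)
hull=cv2.convexHull(cnt)[:,0].astype(float)
L,r,n=circ(onplane(c,hull[:,0],hull[:,1],.02));print('lid',L,r,n)
D=world(c,*np.meshgrid(np.arange(640),np.arange(400)),d)
g=(D[...,2]>.045)&(D[...,2]<.07)&(np.hypot(D[...,0]-L[0],D[...,1]-L[1])<.045)
vv,uu=np.nonzero(g);W=onplane(c,uu,vv,.056)[:,:2].astype(np.float32);print('grip',cv2.minAreaRect(W),len(W),np.median(D[g][:,2]))
k=cv2.inRange(h,(0,130,40),(8,255,255))|cv2.inRange(h,(172,130,40),(180,255,255));b=np.zeros_like(k);b[y:y+hh,x:x+w]=k[y:y+hh,x:x+w]
vv,uu=np.nonzero(b);W=onplane(c,uu,vv,.02)[:,:2];q=W.mean(0)-L;print('stripe',len(uu),W.mean(0),np.degrees(np.arctan2(q[1],q[0])),np.hypot(*q))
E
```

```text
[0.5263134  0.21197436 0.21901586] [-0.044 -0.007 -0.018  0.001 -0.012 -0.008]
(263, 52, 103, 107)
(np.float64(313.1973972486793), np.float64(108.13607888392464))
lid [0.46478575 0.22601871] 0.04778571151461176 40
grip ((0.46494486927986145, 0.22623443603515625), (0.019215786829590797, 0.058693304657936096), 77.06542205810547) 1727 0.056113212831343184
stripe 107 [0.50436854 0.21693934] -12.91883597547278 0.040610744249432514
```

Call:
carry_out([
  [[0,0,-0.5],[3,0,3],0],
  [[0,0,-0.5],[6,0,8],0],
  [[0,0,-0.5],[6.3,0,13],0],
  [[0,0,-0.5],[6.3,0,16],0],
  [[0,0,-0.5],[6.3,0,17],0],
  [[0,0,-0.5],[6.3,0,17],0],
  [[0,0,-0.5],[6.3,0,17],0],
  [[0,0,-0.5],[6.3,0,17],0],
])

```text
clock: 4.2
tcp_pos: [0.4659, 0.226, 0.0496]
orientation: [0.001, 0.114, 0.994, 0.0]
wrist_force: [-0.4, 0.3, -0.0]
finger_gap: 0.0853
grip_force: 0.0
```

```bash
python3 - <<'E'
from h import *
move(.4649,.2261,.026,167.07)
E
```

```text
turn [ 0.06  0.13 -0.12] shift [ 0.11 -0.01  2.36] tcp [0.4659 0.226  0.0496] yaw 166.95 t 4.2 F [-0.4  0.3 -0. ]
```

Call:
carry_out([
  [[0,0,0],[0.1,0,1.5],0],
  [[0,0,0],[0.1,0,2.3],0],
  [[0,0,0],[0.1,0,2.3],0],
  [[0,0,0],[0.1,0,2.3],255],
  [[0,0,0],[0.1,0,2.3],255],
  [[0,0,0],[0.1,0,2.3],255],
  [[0,0,0],[0.1,0,2.3],255],
  [[0,0,0],[0.1,0,2.3],255],
], force=60)

```text
clock: 5.2
tcp_pos: [0.4641, 0.2262, 0.0256]
orientation: [0.0, 0.113, 0.994, 0.0]
wrist_force: [0.3, 0.6, 2.3]
finger_gap: 0.019
grip_force: 59.4
```

```bash
python3 - <<'E'
from h import *
print(env.get_state()['finger_gap'],env.get_state()['grip_force'])
move(.5192,-.1127,.20,167.07+33.5+12.93)
E
```

```text
0.01896676461113166 59.40605342388153
turn [ 1.000e-02  5.000e-02 -4.653e+01] shift [-13.02 -31.77 -17.45] tcp [0.4641 0.2262 0.0256] yaw 166.97 t 5.2 F [0.3 0.6 2.3]
```

Call:
carry_out([
  [[0,0,0],[0,0,-3],255],
  [[0,0,-5],[-1,-3,-8],255],
  [[0,0,-11],[-3,-8,-13],255],
  [[0,0,-20],[-5.5,-13.5,-14.5],255],
  [[0,0,-29],[-8,-19,-14.5],255],
  [[0,0,-38],[-10.5,-25,-14.5],255],
  [[0,0,-46.5],[-13,-31,-14.5],255],
  [[0,0,-46.5],[-13,-31.8,-14.5],255],
])

```text
clock: 6.2
tcp_pos: [0.5188, -0.1166, 0.1696]
orientation: [-0.0, -0.287, 0.958, -0.0]
wrist_force: [-0.1, 1.1, -2.5]
finger_gap: 0.019
grip_force: 59.7
```

```bash
python3 - <<'E'
from h import *
c,im,d=grab('wrist');s=env.get_state();np.savez('w3.npz',im=im,d=d);save('w3.png',im)
h=cv2.cvtColor(im,cv2.COLOR_RGB2HSV)
m=cv2.inRange(h,(100,120,20),(130,255,255));cnt=max(cv2.findContours(m,cv2.RETR_EXTERNAL,cv2.CHAIN_APPROX_NONE)[0],key=cv2.contourArea)
print(cv2.boundingRect(cnt))
M=rot(s['orientation']);zf=s['tcp_pos'][2]+.0187-.024
q=cv2.convexHull(cnt)[:,0].astype(float);L,r,n=circ(onplane(c,q[:,0],q[:,1],zf));print('lid flange',L,r,n,'in tool',M.T@(np.r_[L,zf]-s['tcp_pos']))
move(.5185,-.1131,.085,213.5);print(s['finger_gap'],s['grip_force'],s['qvel'].round(2))
E
```

```text
(209, 154, 214, 148)
lid flange [ 0.51900784 -0.11525888] 0.04814024764438829 47 in tool [-0.00175009  0.00222252  0.00529396]
turn [-0.07 -0.1  -0.29] shift [-0.27  0.44  8.45] tcp [ 0.5188 -0.1181  0.1695] yaw -146.79 t 6.25 F [-0.1 -1.3 -2.4]
0.01870975363652623 59.709309339523315 [ 0.06 -0.02 -0.02  0.    0.02  0.07]
```

View pics/w3.png

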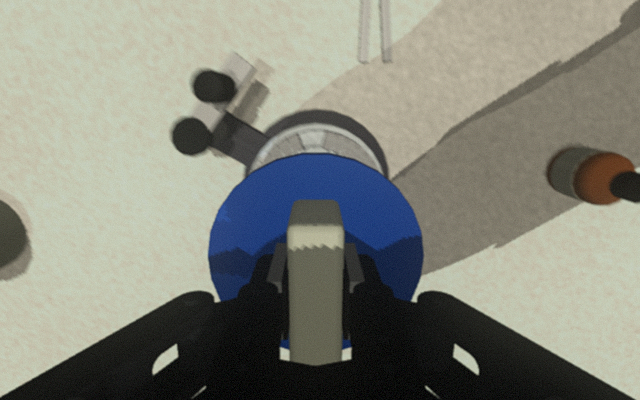

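The wrist view shows the lid centred on the grip, with its bar held squarely at (317,230). The collar shows behind it, and the keeper is off to the left, clear of it.

Call:
carry_out([
  [[0,0,-0.3],[-0.27,0.4,2],255],
  [[0,0,-0.3],[-0.27,0.4,4],255],
  [[0,0,-0.3],[-0.27,0.4,6],255],
  [[0,0,-0.3],[-0.27,0.4,7.4],255],
  [[0,0,-0.3],[-0.27,0.4,7.4],255],
  [[0,0,-0.3],[-0.27,0.4,7.4],255],
  [[0,0,-0.3],[-0.27,0.4,7.4],255],
  [[0,0,-0.3],[-0.27,0.4,7.4],255],
])

```text
clock: 7.25
tcp_pos: [0.5193, -0.1084, 0.097]
orientation: [0.001, -0.29, 0.957, -0.0]
wrist_force: [0.2, -0.8, -2.7]
finger_gap: 0.0191
grip_force: 59.7
```

```bash
python3 - <<'E'
from h import *
c,im,d=grab('wrist');s=env.get_state()
h=cv2.cvtColor(im,cv2.COLOR_RGB2HSV)
m=cv2.inRange(h,(100,120,20),(130,255,255));cnt=max(cv2.findContours(m,cv2.RETR_EXTERNAL,cv2.CHAIN_APPROX_NONE)[0],key=cv2.contourArea)
M=rot(s['orientation']);zf=s['tcp_pos'][2]-.0256+.02
q=cv2.convexHull(cnt)[:,0].astype(float);L,r,n=circ(onplane(c,q[:,0],q[:,1],zf));print('lid flange',L,r,n,'in tool',M.T@(np.r_[L,zf]-s['tcp_pos']))
move(.5182,-.1133,.0776,213.5)
E
```

```text
lid flange [ 0.51956591 -0.10698171] 0.048315417130040984 40 in tool [-0.00116081  0.00092448  0.00559982]
turn [-0.05  0.03  0.27] shift [ 0.35 -0.36  1.92] tcp [ 0.5191 -0.1084  0.0968] yaw -146.23 t 7.3 F [-0.9 -0.2 -2.4]
```

Call:
carry_out([
  [[0,0,0.3],[0.35,-0.4,0],255],
  [[0,0,0.3],[0.35,-0.4,0],255],
  [[0,0,0.3],[0.35,-0.4,0.3],255],
  [[0,0,0.3],[0.35,-0.4,0.6],255],
  [[0,0,0.3],[0.35,-0.4,0.8],255],
  [[0,0,0.3],[0.35,-0.4,0.8],255],
  [[0,0,0.3],[0.35,-0.4,0.8],255],
  [[0,0,0.3],[0.35,-0.4,0.8],255],
])

```text
clock: 8.3
tcp_pos: [0.5182, -0.1136, 0.0884]
orientation: [0.0, -0.288, 0.958, -0.0]
wrist_force: [-0.1, -0.1, -3.0]
finger_gap: 0.0193
grip_force: 59.7
```

```bash
python3 - <<'E'
from h import *
move(.5185,-.1136,.0776,213.5)
E
```

```text
turn [-0.02  0.01 -0.02] shift [-0.02 -0.02  1.08] tcp [ 0.5182 -0.1136  0.0884] yaw -146.52 t 8.3 F [-0.1 -0.1 -3. ]
```

Precise. Lower it onto the rim.

Call:
carry_out([
  [[0,0,0],[0,0,0.3],255],
  [[0,0,0],[0,0,0.6],255],
  [[0,0,0],[0,0,0.8],255],
  [[0,0,0],[0,0,1.0],255],
  [[0,0,0],[0,0,1.1],255],
  [[0,0,0],[0,0,1.1],255],
  [[0,0,0],[0,0,1.1],255],
  [[0,0,0],[0,0,1.1],255],
])

```text
clock: 9.3
tcp_pos: [0.518, -0.1135, 0.0776]
orientation: [0.0, -0.288, 0.958, -0.0]
wrist_force: [-2.5, 0.6, 4.5]
finger_gap: 0.0194
grip_force: 60.4
```

```bash
python3 - <<'E'
from h import *
move(.5185,-.1136,.0770,213.5); print(env.get_state()['ft_torque'].round(2))
E
```

```text
turn [-0.01 -0.   -0.03] shift [-0.04 -0.03  0.06] tcp [ 0.518  -0.1135  0.0776] yaw -146.53 t 9.3 F [-2.5  0.6  4.5]
[ 0.11  0.58 -0.01]
```

Call:
carry_out([
  [[0,0,5],[0,0,0],255],
  [[0,0,10],[0,0,0],255],
  [[0,0,15],[0,0,0],255],
  [[0,0,20],[0,0,0],255],
  [[0,0,25],[0,0,0],255],
  [[0,0,30],[0,0,0],255],
  [[0,0,35],[0,0,0],255],
  [[0,0,38],[0,0,0],255],
])

```text
clock: 10.3
tcp_pos: [0.519, -0.114, 0.0775]
orientation: [0.001, 0.04, 0.999, -0.0]
wrist_force: [-0.7, -0.6, 1.5]
finger_gap: 0.0192
grip_force: 60.2
```

```bash
python3 - <<'E'
from h import *
a=np.radians(213.5-46);x=.5192+.0012*np.cos(a);y=-.1127+.0012*np.sin(a);print(x,y)
move(x,y,.0716,213.5-46); print(env.get_state()['ft_torque'].round(2))
E
```

```text
0.518028444791456 -0.11244027246327427
turn [-0.04  0.1   7.87] shift [0.11 0.14 0.59] tcp [ 0.519  -0.114   0.0775] yaw 175.37 t 10.3 F [-0.7 -0.6  1.5]
[-0.08  0.01  0.07]
```

Call:
carry_out([
  [[0,0,2],[0.1,0.1,0.1],255],
  [[0,0,4],[0.1,0.1,0.1],255],
  [[0,0,6],[0.1,0.1,0.1],255],
  [[0,0,7],[0.1,0.1,0.2],255],
  [[0,0,7.8],[0.1,0.1,0.3],255],
  [[0,0,7.8],[0.1,0.1,0.4],255],
  [[0,0,7.8],[0.1,0.1,0.5],255],
  [[0,0,7.8],[0.1,0.1,0.6],255],
])

```text
clock: 11.3
tcp_pos: [0.5171, -0.1124, 0.0716]
orientation: [-0.0, 0.107, 0.994, -0.0]
wrist_force: [-3.5, 1.0, 7.0]
finger_gap: 0.0191
grip_force: 61.0
```

```bash
python3 - <<'E'
from h import *
move(.518,-.1124,.0716,213.5-46); s=env.get_state();print(s['ft_torque'].round(2),s['finger_gap'])
E
```

```text
turn [-0.   -0.    0.18] shift [-0.09  0.02 -0.  ] tcp [ 0.5171 -0.1124  0.0716] yaw 167.68 t 11.3 F [-3.5  1.   7. ]
[ 0.23  0.59 -0.03] 0.019147974848809566
```

Contact height dropped 6 mm, so the lid is seated. Next: release, rise and look at the keeper.

Call:
carry_out([
  [[0,0,0],[0,0,0],100],
  [[0,0,0],[0,0,0],100],
  [[0,0,0],[0,0,0],100],
  [[0,0,0],[0,0,-3],100],
  [[0,0,0],[0,0,-8],100],
  [[0,0,-4],[-2,-3,-13],100],
  [[0,0,-8],[-5,-7,-16],100],
  [[0,0,-12],[-5,-7,-16],100],
])

```text
clock: 12.3
tcp_pos: [0.5539, -0.1954, 0.2343]
orientation: [0.003, 0.003, 1.0, -0.002]
wrist_force: [-0.2, 1.3, -0.2]
finger_gap: 0.0519
grip_force: 0.0
```

Call:
carry_out([
  [[0,0,0],[0,0,0],100],
  [[0,0,0],[0,0,0],100],
  [[0,0,0],[0,0,0],100],
  [[0,0,0],[0,0,0],100],
  [[0,0,0],[0,0,0],100],
  [[0,0,0],[0,0,0],100],
  [[0,0,0],[0,0,0],100],
  [[0,0,0],[0,0,0],100],
])

```text
clock: 13.3
tcp_pos: [0.5511, -0.1915, 0.2313]
orientation: [0.0, 0.003, 1.0, -0.0]
wrist_force: [-0.1, -0.2, -0.3]
finger_gap: 0.0521
grip_force: 0.0
```

```bash
python3 - <<'E'
from h import *
s=env.get_state();c,im,d=grab('wrist');np.savez('w4.npz',im=im,d=d,**{k:np.array(v) for k,v in c.items()})
save('w4.png',im);print(s['tcp_pos'],s['finger_gap'],s['qvel'].round(3))
h=cv2.cvtColor(im,cv2.COLOR_RGB2HSV)
m=cv2.inRange(h,(100,120,20),(130,255,255));cnt=max(cv2.findContours(m,cv2.RETR_EXTERNAL,cv2.CHAIN_APPROX_NONE)[0],key=cv2.contourArea)
q=cv2.convexHull(cnt)[:,0].astype(float);print('lid',circ(onplane(c,q[:,0],q[:,1],.066)))
D=world(c,*np.meshgrid(np.arange(640),np.arange(400)),d)
near=np.hypot(D[...,0]-.519,D[...,1]+.113)
f=(m>0)&(near<.05);print('flange z',np.percentile(D[f][:,2],[5,25,50,75,95]))
A=np.c_[D[f][:,:2]-[.519,-.113],np.ones(f.sum())];print('plane',np.linalg.lstsq(A,D[f][:,2],rcond=None)[0])
k=((D[...,2]>.1)&(D[...,2]<.12)&(np.hypot(D[...,0]-.5,D[...,1]+.203)<.07)).astype(np.uint8)
n,lab,st,ce=cv2.connectedComponentsWithStats(k)
for i in range(1,n):
    if st[i,4]>30:
        z=np.median(D[lab==i][:,2]);vv,uu=np.nonzero(lab==i);print(st[i],z,cv2.minEnclosingCircle(onplane(c,uu,vv,z)[:,:2].astype(np.float32)))
E
```

```text
[ 0.55107425 -0.19154783  0.23129102] 0.052079816354191025 [-0.001 -0.001  0.001 -0.001  0.    -0.002]
lid (array([ 0.51774995, -0.11268326]), np.float64(0.04810904793372129), 52)
flange z [0.06514434 0.0658511  0.06632335 0.06678795 0.06748837]
plane [-0.00076538  0.000141    0.06631475]
[284  95  25  26 496] 0.11266762511456951 ((0.48653364181518555, -0.20438605546951294), 0.008902338333427906)
```

View pics/w4.png

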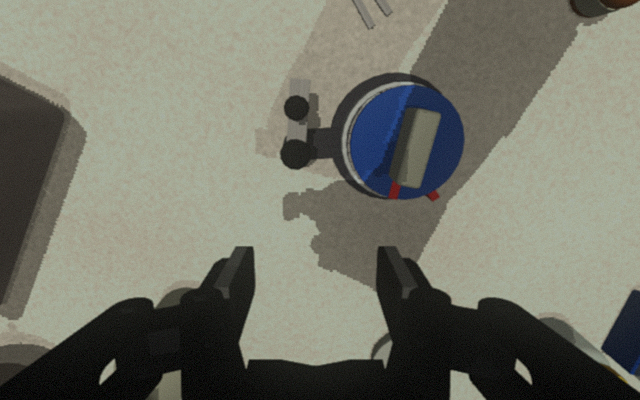

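The wrist view shows the lid seated, its red stripe at (395,190) past the mark at (433,196). The knob is at (296,107) and the pivot at (295,154).

```bash
python3 - <<'E'
from h import *
T=np.load('w4.npz');d=T['d'];c={k:T[k] for k in('fx','fy','cx','cy','origin','orientation')}
D=world(c,*np.meshgrid(np.arange(640),np.arange(400)),d)
print('z at pivot',D[150:158:4,288:303:7,2].round(4).tolist())
z=np.median(D[150:158,290:300,2]);k=((abs(D[...,2]-z)<.004)&(np.hypot(D[...,0]-.524,D[...,1]+.205)<.03)).astype(np.uint8)
vv,uu=np.nonzero(k);W=onplane(c,uu,vv,z)[:,:2];print(z,len(uu),cv2.minEnclosingCircle(W.astype(np.float32)))
P=np.array(cv2.minEnclosingCircle(W.astype(np.float32))[0]);K=np.array([.4865,-.2044]);H=np.array([.5190,-.1127])
print(np.hypot(*(P-K)),np.hypot(*(P-H)),np.degrees(np.arctan2(*(K-P)[::-1])),np.degrees(np.arctan2(*(H-P)[::-1])))
move(.4865,-.2044,.080,180)
E
```

```text
z at pivot [[0.0775, 0.0783, 0.0781], [0.0772, 0.0786, 0.0777]]
0.07830451135280453 1138 ((0.5154381394386292, -0.20516037940979004), 0.02178422175347805)
0.02894812759085425 0.09252896093256952 178.49484073740427 87.7938797664633
turn [-0.01  0.   -0.33] shift [ 6.45 -1.32 15.13] tcp [ 0.5511 -0.1916  0.2313] yaw 179.67 t 13.35 F [-0.2  0.6  0.1]
```

```bash
python3 - <<'E'
from h import *
T=np.load('w4.npz');im=T['im'];c={k:T[k] for k in('fx','fy','cx','cy','origin','orientation')}
g=cv2.cvtColor(im,cv2.COLOR_RGB2GRAY);m=np.zeros_like(g);m[135:175,275:309]=(g[135:175,275:309]<45)
m=cv2.morphologyEx(m,cv2.MORPH_OPEN,cv2.getStructuringElement(cv2.MORPH_ELLIPSE,(15,15)))
vv,uu=np.nonzero(m);(u,v),r=cv2.minEnclosingCircle(np.c_[uu,vv].astype(np.float32));print(u,v,r)
P=onplane(c,u,v,.0785)[:2];K=np.array([.4865,-.2044]);H=np.array([.5190,-.1127]);print(P)
print(np.hypot(*(P-K)),np.hypot(*(P-H)),np.degrees(np.arctan2(*(K-P)[::-1])),np.degrees(np.arctan2(*(H-P)[::-1])))
E
```

```text
0.0 0.0 0.0
[ 0.4086156  -0.42474036]
0.2337003520768069 0.33098927900353653 70.53286568805113 70.51874626795944
```

Call:
carry_out([
  [[0,0,0],[2,-0.4,2],100],
  [[0,0,0],[5,-1,4],100],
  [[0,0,0],[6.5,-1.3,7],100],
  [[0,0,0],[6.5,-1.3,10],100],
  [[0,0,0],[6.5,-1.3,10],100],
  [[0,0,0],[6.5,-1.3,10],100],
  [[0,0,0],[6.5,-1.3,10],100],
  [[0,0,0],[6.5,-1.3,10],100],
])

```text
clock: 14.35
tcp_pos: [0.4868, -0.2045, 0.1323]
orientation: [0.001, 0.003, 1.0, -0.001]
wrist_force: [-0.4, -0.1, -0.3]
finger_gap: 0.0517
grip_force: 0.0
```

```bash
python3 - <<'E'
from h import *
move(.4865,-.2044,.082,180)
E
```

```text
turn [-0.06  0.09 -0.31] shift [0.04 0.01 5.03] tcp [ 0.4868 -0.2045  0.1323] yaw 179.69 t 14.35 F [-0.4 -0.1 -0.3]
```

Call:
carry_out([
  [[0,0,-0.3],[0,0,2],100],
  [[0,0,-0.3],[0,0,4],100],
  [[0,0,-0.3],[0,0,4.8],100],
  [[0,0,-0.3],[0,0,4.8],100],
  [[0,0,-0.3],[0,0,4.8],255],
  [[0,0,-0.3],[0,0,4.8],255],
  [[0,0,-0.3],[0,0,4.8],255],
  [[0,0,-0.3],[0,0,4.8],255],
], force=20)

```text
clock: 15.35
tcp_pos: [0.4865, -0.2046, 0.0841]
orientation: [0.001, 0.0, 1.0, -0.001]
wrist_force: [-0.1, -0.8, 5.8]
finger_gap: 0.0175
grip_force: 20.6
```

```bash
python3 - <<'E'
from h import *
T=np.load('w4.npz');im=T['im'];c={k:T[k] for k in('fx','fy','cx','cy','origin','orientation')}
for q in((294.5,154),):
    P=onplane(c,*map(float,q),.0785)[:2];print(P)
s=env.get_state();print(s['tcp_pos'],s['finger_gap'],s['wrist_force'])
H=np.array([.5190,-.1127]);K=s['tcp_pos'][:2];
for P in (P,):print(np.hypot(*(P-K)),np.hypot(*(P-H)),np.degrees(np.arctan2(*(K-P)[::-1])),np.degrees(np.arctan2(*(H-P)[::-1])))
E
```

```text
[ 0.52423233 -0.20805943]
[ 0.48654205 -0.20455031  0.08412135] 0.017466058819830165 [-0.14726905 -0.77583273  5.82961158]
0.03785329007701903 0.0955028724112779 174.68085276196123 93.14064703384005
```

Call:
carry_out([
  [[0,0,5],[-0.05,0.33,-0.1],255],
  [[0,0,10],[-0.12,0.65,-0.1],255],
  [[0,0,16],[-0.24,1.03,-0.1],255],
  [[0,0,22],[-0.41,1.39,-0.1],255],
  [[0,0,28],[-0.61,1.73,-0.1],255],
  [[0,0,34],[-0.84,2.05,-0.1],255],
  [[0,0,40],[-1.11,2.34,-0.1],255],
  [[0,0,40],[-1.11,2.34,-0.1],255],
])

```text
clock: 16.35
tcp_pos: [0.4978, -0.1806, 0.0842]
orientation: [0.0, 0.341, 0.94, 0.0]
wrist_force: [2.8, 0.2, -0.7]
finger_gap: 0.0175
grip_force: 20.2
```

```bash
python3 - <<'E'
from h import *
s=env.get_state();P=np.array([.5242,-.2081]);q=s['tcp_pos'][:2]-P;print(np.hypot(*q),np.degrees(np.arctan2(q[1],q[0])),s['finger_gap'],s['grip_force'])
for b in(128,122,116,110,104,98,94,92.5):
    a=np.radians(b);move(*(P+.0379*np.array([np.cos(a),np.sin(a)])),.084,b+5.3)
E
```

```text
0.03815056357666352 133.82617069717082 0.01748123475327592 20.153296887874603
turn [0.05 0.04 6.78] shift [-0.09  0.38  0.02] tcp [ 0.4978 -0.1806  0.0842] yaw 140.08 t 16.35 F [ 2.8  0.2 -0.7]
turn [ 0.05  0.04 12.78] shift [-0.19  0.76  0.02] tcp [ 0.4978 -0.1806  0.0842] yaw 140.08 t 16.35 F [ 2.8  0.2 -0.7]
turn [ 0.05  0.04 18.78] shift [-0.33  1.13  0.02] tcp [ 0.4978 -0.1806  0.0842] yaw 140.08 t 16.35 F [ 2.8  0.2 -0.7]
turn [ 0.05  0.03 24.78] shift [-0.51  1.48  0.02] tcp [ 0.4978 -0.1806  0.0842] yaw 140.08 t 16.35 F [ 2.8  0.2 -0.7]
turn [6.000e-02 3.000e-02 3.078e+01] shift [-0.73  1.82  0.02] tcp [ 0.4978 -0.1806  0.0842] yaw 140.08 t 16.35 F [ 2.8  0.2 -0.7]
turn [6.000e-02 3.000e-02 3.678e+01] shift [-0.98  2.12  0.03] tcp [ 0.4978 -0.1806  0.0842] yaw 140.08 t 16.35 F [ 2.8  0.2 -0.7]
turn [6.000e-02 3.000e-02 4.078e+01] shift [-1.16  2.31  0.03] tcp [ 0.4978 -0.1806  0.0842] yaw 140.08 t 16.35 F [ 2.8  0.2 -0.7]
turn [6.000e-02 2.000e-02 4.228e+01] shift [-1.24  2.38  0.03] tcp [ 0.4978 -0.1806  0.0842] yaw 140.08 t 16.35 F [ 2.8  0.2 -0.7]
```

Call:
carry_out([
  [[0,0,6.8],[-0.09,0.38,0],255],
  [[0,0,12.8],[-0.19,0.76,0],255],
  [[0,0,18.8],[-0.33,1.13,0],255],
  [[0,0,24.8],[-0.51,1.48,0],255],
  [[0,0,30.8],[-0.73,1.82,0],255],
  [[0,0,36.8],[-0.98,2.12,0],255],
  [[0,0,40.8],[-1.16,2.31,0],255],
  [[0,0,40.8],[-1.16,2.31,0],255],
])

```text
clock: 17.35
tcp_pos: [0.5221, -0.1693, 0.0843]
orientation: [0.0, 0.647, 0.762, 0.002]
wrist_force: [5.0, 5.2, -0.9]
finger_gap: 0.0172
grip_force: 20.3
```

```bash
python3 - <<'E'
from h import *
s=env.get_state();P=np.array([.5242,-.2081]);q=s['tcp_pos'][:2]-P;print(np.hypot(*q),np.degrees(np.arctan2(q[1],q[0])),s['finger_gap'],s['grip_force'],s['tcp_pos'],s['wrist_force'].round(1))
E
```

```text
0.0388694829313424 93.05519073471356 0.01719278252843151 20.27843713760376 [ 0.52212834 -0.16928576  0.08427186] [ 5.   5.2 -0.9]
```

Call:
carry_out([
  [[0,0,0],[0,0,0],120],
  [[0,0,0],[0,0,0],120],
  [[0,0,0],[0,0,0],120],
  [[0,0,0],[0,0,-2],120],
  [[0,0,0],[0,0,-6],120],
  [[0,0,0],[-2,0,-11],120],
  [[0,0,0],[-5,0,-15],120],
  [[0,0,0],[-5,0,-15],120],
])

```text
clock: 18.35
tcp_pos: [0.5307, -0.2228, 0.238]
orientation: [0.004, 0.649, 0.761, 0.0]
wrist_force: [-0.7, 0.5, -0.7]
finger_gap: 0.0452
grip_force: 0.0
```

Call:
carry_out([
  [[0,0,0],[0,0,0],120],
  [[0,0,0],[0,0,0],120],
  [[0,0,0],[0,0,0],120],
  [[0,0,0],[0,0,0],120],
  [[0,0,0],[0,0,0],120],
  [[0,0,0],[0,0,0],120],
  [[0,0,0],[0,0,0],120],
  [[0,0,0],[0,0,0],120],
])

```text
clock: 19.35
tcp_pos: [0.5288, -0.2199, 0.2343]
orientation: [0.0, 0.648, 0.761, -0.0]
wrist_force: [0.2, -0.4, 0.5]
finger_gap: 0.0452
grip_force: 0.0
```

```bash
python3 - <<'E'
from h import *
c,im,d=grab('wrist');save('w5.png',im)
D=world(c,*np.meshgrid(np.arange(640),np.arange(400)),d)
h=cv2.cvtColor(im,cv2.COLOR_RGB2HSV);m=cv2.inRange(h,(100,120,20),(130,255,255))
f=(m>0)&(np.hypot(D[...,0]-.519,D[...,1]+.113)<.05)
A=np.c_[D[f][:,:2]-[.519,-.113],np.ones(f.sum())];print('plane',np.linalg.lstsq(A,D[f][:,2],rcond=None)[0])
k=((D[...,2]>.107)&(D[...,2]<.12)&(np.hypot(D[...,0]-.522,D[...,1]+.17)<.03));vv,uu=np.nonzero(k)
K=np.array(cv2.minEnclosingCircle(onplane(c,uu,vv,.1125)[:,:2].astype(np.float32))[0]);q=K-[.5242,-.2081];print(K,np.hypot(*q),np.degrees(np.arctan2(q[1],q[0])),env.get_state()['wrist_force'])
E
```

```text
plane [ 0.00773582 -0.09546855  0.06774903]
[ 0.52138758 -0.16948351] 0.038718765719429234 94.16547375624395 [-0.41450983 -0.00634824 -0.34024543]
```

View pics/w5.png

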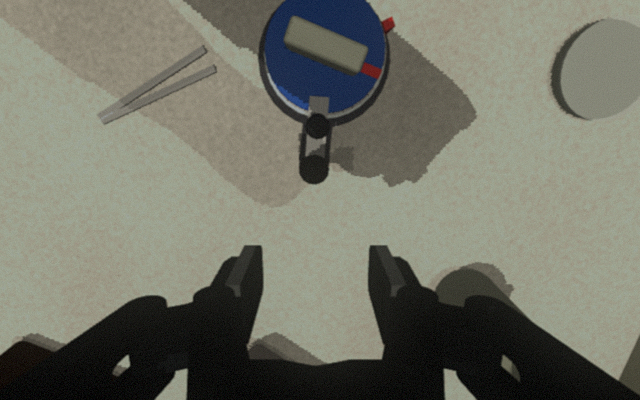

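The wrist view shows the keeper arm at (318,105) lying over the flange and pointing at the holder, with the knob at (317,126). The plane fit may include edge pixels, so I'll check it robustly before handing in.

```bash
python3 - <<'E'
from h import *
c,im,d=grab('wrist')
D=world(c,*np.meshgrid(np.arange(640),np.arange(400)),d)
h=cv2.cvtColor(im,cv2.COLOR_RGB2HSV);m=cv2.erode(cv2.inRange(h,(100,120,20),(130,255,255)),np.ones((7,7)))
r=D-[.519,-.113,0];f=(m>0)&(np.hypot(r[...,0],r[...,1])<.05)
for i,(lo,hi) in enumerate([(-.05,-.02),(-.02,0),(0,.02),(.02,.05)]):
    for ax in(0,1):
        g=f&(r[...,ax]>=lo)&(r[...,ax]<hi);print('xy'[ax],lo,g.sum(),np.percentile(D[g][:,2],[10,50,90]).round(4))
E
```

```text
x -0.05 1572 [0.0655 0.0664 0.0674]
y -0.05 1683 [0.0654 0.0664 0.0673]
x -0.02 1338 [0.0654 0.0664 0.0674]
y -0.02 1193 [0.0655 0.0664 0.0674]
x 0 1392 [0.0654 0.0664 0.0673]
y 0 722 [0.0654 0.0663 0.0674]
x 0.02 1271 [0.0653 0.0663 0.0673]
y 0.02 1975 [0.0654 0.0664 0.0673]
```

The flange is level at 66 mm, so the lid is fully seated.

```bash
python3 -c "
from workcell import env
print(env.hand_in())"
```

```text
the job is handed in; nothing more can be done
None
```

I seated the lid in the notches, level with its flange at 66 mm, swung the keeper over it to about 1.55 rad and handed the job in at about 19 s; no verdict came back.

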